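# Unlock and slide out the bag-hanger rod with a fingertip

### The arm

A 7-joint arm with a two-finger parallel gripper is mounted at the origin on the work surface; the furniture and walls round the work are solid. World frame = base frame: x ahead of the robot, y to its left, z up, the work surface at z = 0. Lengths are in m, angles in rad, forces in N, time in s.
With the tool pointing down it reaches from about 0.4 to 0.85 m from the base axis. Payload 10.4 kg.
Tool frame: the origin (TCP) lies midway between the tips of the shut fingers; the grasp point (between the pads) lies 19 mm behind it (r.grasp_offset is the distance from the TCP to the grasp point, in m); z points along the fingers, y is the line along which they close (so a half turn about z gives the same grasp; the last joint's range is limited). The gripper opens to 87 mm and grips with 3 to 60 N. Pads are 19 mm wide; open, the fingers measure 117 mm over their backs; the gripper's body (75 mm by 190 mm) begins 51 mm behind the grasp point.
Start: joints at [-1.185, 0.332, -0.065, 1.46, 0.022, 1.35, -0.088], TCP at [0.248, 0.574, 0.223] pointing down, gripper open.
Joint ranges: [-2.6, 2.6], [-0.5, 2.12], [-1.47, 1.34], [0.16, 2.42], [-1.27, 4.41], [0.06, 2.06], [-2.6, 2.6]. Speed limits (rad/s): [2.22, 2.22, 2.79, 2.79, 3.14, 3.14, 3.14].

### API

Orientations are given as a unit quaternion [x, y, z, w].
In Python, from bench import r gives the robot as it stands.
- The arm moves only by the tool drive_tool, never from a script. Its argument "moves" is a list that holds one entry, the list of rows, each a list of 7 numbers: the shift along the tool's x, y, z in m, then the turn, a rotation vector about the tool's x, y, z in rad, then the opening, from 0 (shut) to 1 (fully open). In form: [[[tx, ty, tz, ax, ay, az, jaw], ...]]. A call has 1 to 10 rows; each row shifts and turns the commanded pose from where the row before left it, along the tool's axes as they then stand; what a row does not reach is not made up. A row lasts 1/10 s, in which the tool goes at most 50 mm and 8.59 degrees, less where a joint would pass 70% of its speed; a pose out of reach is approached as far as the arm can. A call is refused whole if a number of a shift passes 0.05 or a number of a turn 0.15, either way. A call with a gripper value outside its range is refused whole. The fingers move at their own pace and stop on an object; "squeeze" is the grip in N (left out, the last holds). Time passes only in rows, so rows that do not move let the fingers close. It gives the time, the measured TCP pose, the force, the opening and the grip force at its end, in the units of the state.
- r.read_state(): the state, without advancing time (a new reading comes with each control period).
- r.camera(name): name is "scene" or "top" or "wrist"; returns the picture (480x640x3 uint8, red, green, blue); there is no depth.
- r.camera_info(name): a dict with "mtx" (3x3 intrinsics, pixels), "k1" (the pictures are not rectified: a ray, as slopes to the right and down, at radius r is drawn at 1 + k1 r^2 times it, then the intrinsics apply), "rvec" (rotation vector, rad) and "tvec" (3), from world to camera coordinates, as OpenCV has them; the wrist camera has in their place "T_tool_cam" (4x4, takes a point from camera to tool coordinates, whose origin is the TCP and whose axes are the flange's). Camera axes: x right, y down, z forward; pixel columns grow to the right and rows downward; lengths in m; the calibration is good to about 2 mm. A picture is of the moment at which its call begins: read the wrist's pose just before it. camera_info takes no time and is no camera call.
- r.close_job(): hands the job in; it is judged then, once.
Trained networks look in the newest picture that a camera, given by its name, has taken for a name from the list of things; names that differ only in an ending like _2 or _b are one class to them, and where a whole thing is asked for, a point or a joint stands for the part that bears it (a point fixed in the world has none). Each returns a list of dicts, best first, with "conf" (0 to 1); they miss things now and then, are a little off and sometimes report something else, mostly with a low value. They report only what shows in the picture. A call takes as long as a camera call.
- r.find_in(camera, query): "bbox" ([left, top, right, bottom] in pixels, round what is visible of it).
- r.place_of(camera, query): "at" ([column, row] in pixels: a listed point, or the origin of a listed thing).
The state is a dict: "time": time; "joint_positions": joint angles; "joint_vel": joint speeds; "joint_torque": joint torques, N m; "ee_pos": TCP position; "eef_rot": TCP orientation; "ft_force": force on the tool from outside, world axes, zero at the start; "torque": the same for the moment, N m; "width": finger opening in m; "grip_force": force on a finger pad.
Only numpy, scipy, OpenCV 4.12 (cv2) and the standard library are available. Lean on these libraries where they do the work, as an engineer would, in place of code of your own. Each camera call takes 0.05 s, during which the arm holds its last target. There are 200 camera calls.

### The job

Free the bag-hanger rod on the small stand: keeping the fingers closed, roll their tip along the outside of the knurled wheel on top of the stand to loosen the wheel by two full turns counterclockwise seen from above, so that its raised tab comes back to the pointer for the second time. Then push the round plate at the near end of the rod with the fingertip until it rests against the stand's head, and back away. Nothing is to be gripped or lifted, and everything else on the bench stays where it is.

Things in the scene. Friction and masses are not known exactly. Their poses are not given: they have to be found in the camera images.
- stand: Grey hanger stand screwed down between two blue expressors (these are up to 252 mm high, their sides 55 to 80 mm from its axis): foot 76 x 76 x 16 mm, column 24 mm thick, head block 60 (x) x 44 (y) mm from 171 to 209 mm above the bench. Origin: under the foot's centre, on the wheel's axis. z up; x along the rod, away from its near plate (the push direction); y left. Fixed.
- wheel (a joint): Turn of the knurled wheel on top of the stand, rad, growing counterclockwise from above (loosening); 0 = tight, tab at the pointer. Starts within 0.25 of 0; two turns on, tab at the pointer again, it reads 12.57. It can be turned too far (range -0.4 to 20). Vertical axis; friction 0.05 N m (2 N at the rim); stays where it is left; rises 3 mm a turn.
- wheel_top (a point): Centre of the wheel's flat top, on its axis, 237 mm above the bench when tight. The wheel is dark steel, 22 mm thick (rim 215 to 237 mm above the bench when tight, 221 to 243 after two turns), 60.4 mm across its 12 rounded ridges (radius 4.2 mm, centred 26 mm from the axis), 53 mm across between them.
- tab_tip (a point): Outer end of the raised bare aluminium tab (6 mm wide, 24 mm long) on the wheel's top, 26 mm from the axis; it stands 4 mm above the top.
- pointer_tip (a point): Outer end of the fixed steel pointer (4 mm wide), which sticks out of the head's left side (stand +y) below the wheel, 39 mm from the axis, 205 mm above the bench (top at 208 mm).
- rod (a joint): Slide of the hanger rod through the head, m: 0 = near plate 40 mm off the head (start), 0.040 = plate against the head (end stop). A lock pin on the wheel's screw blocks it until the wheel is about one and a half turns loose; then it slides with 2 N of friction and stays where it is left.
- plate_face (a point): Centre of the near face of the round plate on the rod's near end (28 mm diameter, 6 mm thick, upright, 190 mm above the bench); at the start 76 mm from the stand's axis on its -x side, 36 mm at the end. Push it along stand +x. The rod is 12 mm thick; at its far end a small hook rises to 208 mm above the bench.
- plate_mid (a point): Middle of the same round plate, 3 mm behind its near face.
- cleaner: Bystander: plastic bottle, 68 mm diameter, 175 mm high; origin under its centre. Stands between two other expressors.
- clip_box: Bystander: open box of seal clips, 56 x 81 x 30 mm; origin under its centre.
- label_roll: Bystander: roll of labels, 68 mm diameter, 41 mm high, lying flat; origin under its centre.
- tape_roll: Bystander: roll of tape, 104 mm diameter, 25 mm high, lying flat; origin under its centre.
- hemostat_2: Bystander: tube clamp, 88 x 138 x 7 mm, lying flat at the back right.
- marker_3: Bystander: black marker, 132 mm long, 12 mm thick, lying at the back edge.

How it is judged:
By the outcome, as a careful person would: the job done as asked, in the order asked, and still so for the second after the job is handed in, with the robot touching nothing.
It also fails if it takes over 72 s, if anything falls off the work surface, if the arm or the gripper's body presses on something with over 40 N, if the wrist force passes 120 N, or if a joint passes its speed limit or range.

## Working session

There is one attempt and no reset: what is moved stays moved. The work goes in short steps, Python scripts to look and compute and a tool call to move; the robot and the scene stay as the last step left them, time stands still between calls to the robot, and variables do not carry over. Pictures are saved under pics/ and viewed, at most 10 in all, crops included, and the job is handed in when it is done.

Besides the shell and the picture viewer there is one more tool, called after "Emit:" as a command line: name --argument value ..., lists and objects as JSON in quotes. drive_tool: Moves the arm, as the interface text tells. Its arguments: {"type":"object","properties":{"moves":{"type":"array"},"squeeze":{"type":"number"}},"required":["moves"]}

```bash
ls; mkdir -p pics; cat > h.py <<'E'
from bench import r
import numpy as np, cv2
from scipy.spatial.transform import Rotation as R
def ray(cam,px,st=None):
    i=r.camera_info(cam); K=np.array(i["mtx"]); k=i["k1"]
    d=np.array([(px[0]-K[0,2])/K[0,0],(px[1]-K[1,2])/K[1,1]]); u=d.copy()
    for _ in range(20): u=d/(1+k*(u@u))
    v=np.r_[u,1]
    if cam=="wrist":
        T=np.array(i["T_tool_cam"]); st=st or r.read_state()
        Q=R.from_quat(st["eef_rot"]).as_matrix(); p=np.array(st["ee_pos"])
        return p+Q@T[:3,3], Q@T[:3,:3]@v
    M=cv2.Rodrigues(np.array(i["rvec"],float))[0]
    return -M.T@np.array(i["tvec"]).ravel(), M.T@v
def at_z(cam,px,z,st=None):
    o,d=ray(cam,px,st); return o+d*(z-o[2])/d[2]
def proj(cam,P):
    i=r.camera_info(cam); K=np.array(i["mtx"]);M=cv2.Rodrigues(np.array(i["rvec"],float))[0]
    c=M@np.array(P)+np.array(i["tvec"]).ravel(); u=c[:2]/c[2]; u=u*(1+i["k1"]*(u@u)); return K[:2,:2]@u+K[:2,2]
def save(cam,name):
    cv2.imwrite(f"pics/{name}.png",r.camera(cam)[:,:,::-1])
E
python3 - <<'E'
from h import *
np.set_printoptions(precision=4,suppress=True)
st=r.read_state();print(st)
Z=dict(wheel_top=.238,tab_tip=.241,pointer_tip=.208,plate_face=.190,plate_mid=.19,stand=0,cleaner=0,clip_box=0,label_roll=0,tape_roll=0)
for c in ("scene","top"):
    save(c,c+"0"); print(c,ray(c,(320,240)))
    for n,z in Z.items():
        for q in r.place_of(c,n)[:2]: print(n,np.round(q["at"],1),round(q["conf"],2),at_z(c,q["at"],z))
E
```

```text
pics
{'time': 0.0, 'joint_positions': array([-1.1846,  0.3329, -0.0647,  1.461 ,  0.0216,  1.3499, -0.0886]), 'joint_vel': array([-0.001 , -0.0009, -0.0002,  0.0012,  0.0001,  0.0003, -0.0007]), 'joint_torque': array([  0.0004, -62.3259,   0.0246, -38.9896,  -0.0614,   0.0398,
         0.0002]), 'ee_pos': array([0.2483, 0.5731, 0.2217]), 'eef_rot': array([ 0.203 ,  0.9792, -0.0007, -0.0001]), 'ft_force': array([-1.383 , -0.9942,  0.5032]), 'torque': array([ 0.0057,  0.0134, -0.027 ]), 'grip_force': 0.0, 'width': 0.08696693877919975}
scene (array([1.1581, 0.1793, 0.9569]), array([-0.5982, -0.184 , -0.7804]))
wheel_top [294.2 202.7] 0.98 [ 0.5414 -0.0636  0.238 ]
tab_tip [307.7 202.8] 0.8 [ 0.5353 -0.0395  0.241 ]
pointer_tip [312.5 221.5] 0.91 [ 0.5476 -0.0249  0.208 ]
plate_face [304.2 189.7] 0.44 [ 0.4602 -0.0739  0.19  ]
plate_mid [305.1 190.8] 0.56 [ 0.4624 -0.0712  0.19  ]
stand [295.2 278.5] 0.59 [ 0.5451 -0.0609  0.    ]
cleaner [431.2 324.9] 0.6 [ 0.5526  0.24   -0.    ]
clip_box [402.7 368.7] 0.62 [ 0.6671  0.2086 -0.    ]
label_roll [283.7 329.9] 0.89 [ 0.6709 -0.0372  0.   
[... 239 characters left out ...]
]))
wheel_top [340.4 250.3] 0.94 [ 0.5405 -0.0625  0.238 ]
tab_tip [326.1 256.3] 0.96 [ 0.5263 -0.0315  0.241 ]
tab_tip [341.3 288.1] 0.67 [ 0.4576 -0.0656  0.241 ]
pointer_tip [323.5 253.7] 0.72 [ 0.5364 -0.0254  0.208 ]
plate_face [343.  288.5] 0.71 [ 0.4604 -0.0707  0.19  ]
plate_mid [343.6 284.2] 0.47 [ 0.4702 -0.0719  0.19  ]
stand [335.4 262.8] 0.75 [ 0.541  -0.0549  0.    ]
cleaner [224.9 255.6] 0.8 [0.5546 0.2372 0.    ]
clip_box [237.  214.4] 0.82 [0.6661 0.2098 0.    ]
clip_box [341.3 253. ] 0.48 [ 0.5672 -0.07    0.    ]
label_roll [328.3 217.6] 0.86 [ 0.6614 -0.0342  0.    ]
tape_roll [445.8 233.9] 0.56 [ 0.6234 -0.3476  0.    ]
tape_roll [277.3 209.5] 0.51 [0.6811 0.1022 0.    ]
```

```bash
python3 -c "
import cv2
a=cv2.imread('pics/scene0.png');b=cv2.imread('pics/top0.png');print(a.shape,b.shape)"
```

```text
(480, 640, 3) (480, 640, 3)
```

View pics/scene0.png

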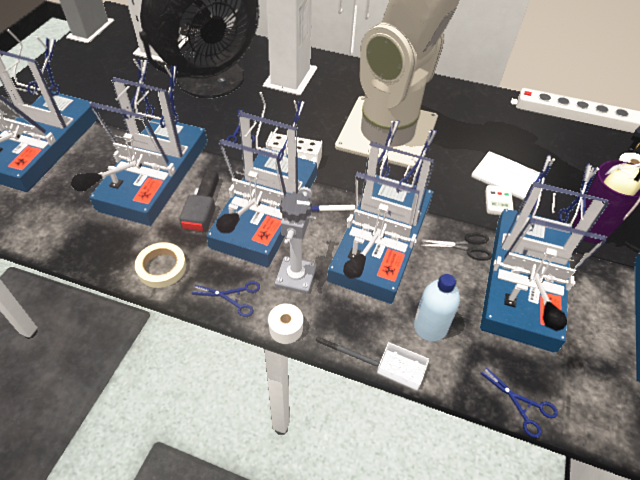

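View pics/top0.png

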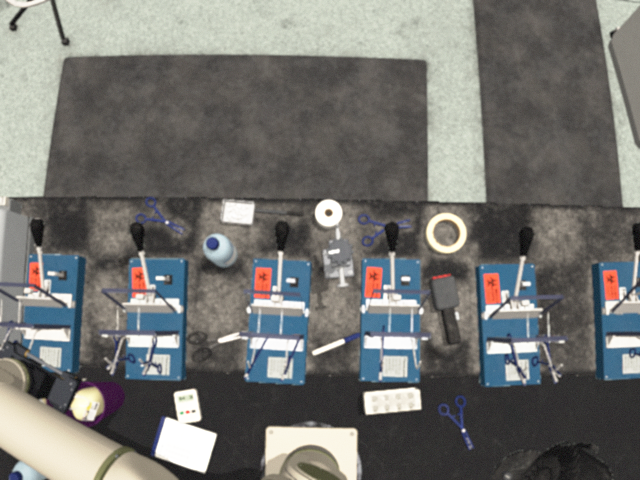

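The scene view shows the stand's wheel at about (294,203), between two expressors. The top view shows the wheel at (340,250), the plate on the robot side at (343,288) and the pointer to the left. The fixes from both cameras agree within 1 to 2 mm: axis ≈ (0.541, -0.063), yaw ≈ 5°. I'll rise and swing over.

Emit:
drive_tool --moves '[[[0,0,-0.03,0,0,0,0],[0,0,-0.04,0,0,0,0],[0,0,-0.04,0,0,0,0],[0,0,-0.04,0,0,0,0],[0,0,-0.03,0,0,0,0],[-0.044,0,0,0,0,0.07,0],[-0.044,0,0,0,0,0.07,0],[-0.044,0,0,0,0,0.07,0],[-0.044,0,0,0,0,0.07,0],[-0.044,0,0,0,0,0.07,0]]]'

```text
time: 2.1
ee_pos: [0.4366, 0.4582, 0.4024]
eef_rot: [0.372, 0.928, -0.0, -0.0]
ft_force: [-0.3, -0.3, -0.6]
width: 0.0153
grip_force: 0.0
```

Emit:
drive_tool --moves '[[[-0.044,0,0,0,0,0.07,0],[-0.044,0,0,0,0,0.07,0],[-0.044,0,0,0,0,0.07,0],[-0.044,0,0,0,0,0.07,0],[-0.044,0,0,0,0,0.07,0],[-0.044,0,0,0,0,0.07,0],[-0.044,0,0,0,0,0.07,0],[-0.044,0,0,0,0,0.07,0],[-0.044,0,0,0,0,0.07,0],[-0.044,0,0,0,0,0.07,0]]]'

```text
time: 3.1
ee_pos: [0.6411, 0.0787, 0.4024]
eef_rot: [0.667, 0.745, -0.0, -0.0]
ft_force: [0.9, 0.4, -0.5]
width: 0.0001
grip_force: 0.0
```

```bash
python3 - <<'E'
from h import *
np.set_printoptions(precision=4,suppress=True)
st=r.read_state();print(st["ee_pos"],R.from_quat(st["eef_rot"]).as_matrix(),st["joint_positions"],st["time"])
print(r.camera_info("wrist"))
save("wrist","w1")
Z=dict(wheel_top=.238,tab_tip=.241,pointer_tip=.208,plate_face=.190,plate_mid=.19)
for n,z in Z.items():
    for q in r.place_of("wrist",n)[:1]: print(n,np.round(q["at"],1),round(q["conf"],2),at_z("wrist",q["at"],z,st))
E
```

```text
[0.6411 0.0787 0.4024] [[-0.1091  0.994  -0.0001]
 [ 0.994   0.1091  0.0001]
 [ 0.0001 -0.0001 -1.    ]] [-0.4463  0.3752  0.3873  1.0651 -0.1406  1.7253  0.004 ] 3.1
{'mtx': array([[360.2394,   0.    , 319.1818],
       [  0.    , 360.2394, 232.6525],
       [  0.    ,   0.    ,   1.    ]]), 'k1': 0.002341095933517707, 'T_tool_cam': array([[-0.0001, -0.9591, -0.283 ,  0.0782],
       [ 1.    , -0.0001, -0.0001,  0.0007],
       [ 0.0001, -0.283 ,  0.9591, -0.1618],
       [ 0.    ,  0.    ,  0.    ,  1.    ]])}
plate_face [154.  309.3] 0.75 [ 0.4658 -0.0658  0.19  ]
plate_mid [157.2 310.9] 0.78 [ 0.4694 -0.0675  0.19  ]
```

View pics/w1.png

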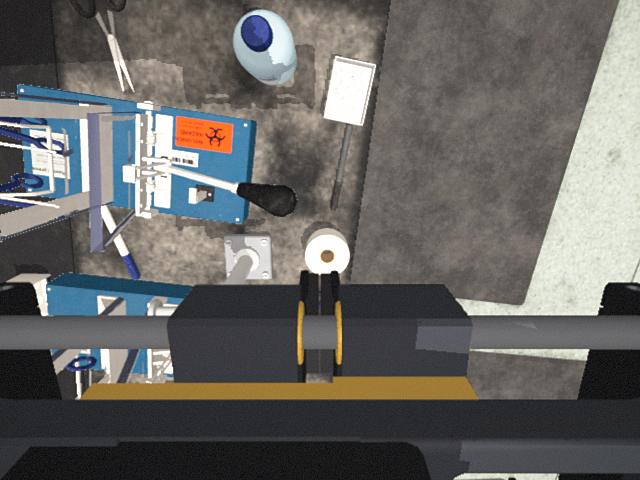

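The wrist view shows the wheel hidden behind the gripper. The stand's foot is at (247,258) and the closed tips are at (320,280). I'll move to the near side of the wheel and turn a finger corner toward it.

Emit:
drive_tool --moves '[[[-0.026,-0.039,0,0,0,0,0],[-0.026,-0.039,0,0,0,0,0],[-0.026,-0.039,0,0,0,0,0],[-0.026,-0.039,0,0,0,0,0],[-0.026,-0.039,0,0,0,0,0],[0,0,0,0,0,0.13,0],[0,0,0,0,0,0.13,0],[0,0,0,0,0,0.13,0],[0,0,0,0,0,0.13,0],[0,0,0,0,0,0.13,0]]]'

```text
time: 4.4
ee_pos: [0.4617, -0.0691, 0.4027]
eef_rot: [0.87, 0.493, 0.0, 0.0]
ft_force: [-1.1, 0.1, -0.1]
width: 0.0005
grip_force: 0.0
```

Emit:
drive_tool --moves '[[[0,0,0.02,0,0,0.13,0],[0,0,0.02,0,0,0,0],[0,0,0,0,0,0,0]]]'

```text
time: 4.7
ee_pos: [0.4608, -0.0692, 0.3606]
eef_rot: [0.899, 0.438, -0.001, -0.001]
ft_force: [0.0, 0.6, -0.3]
width: 0.0006
grip_force: 0.0
```

```bash
cat > look.py <<'E'
from h import *
import sys
np.set_printoptions(precision=4,suppress=True)
st=r.read_state();x=R.from_quat(st["eef_rot"]).as_matrix()[:,0]
print("ee",st["ee_pos"],"ax",np.degrees(np.arctan2(x[1],x[0])),"q",st["joint_positions"],"F",st["ft_force"],"t",st["time"])
up=float(sys.argv[2]) if len(sys.argv)>2 else 0
save("wrist",sys.argv[1])
C=np.array([.541,-.063])
for n,z in dict(wheel_top=.237+up,tab_tip=.241+up,pointer_tip=.208,plate_face=.190,plate_mid=.19).items():
    for q in r.place_of("wrist",n)[:1]:
        P=at_z("wrist",q["at"],z,st); d=P[:2]-C
        print(n,np.round(q["at"],1),round(q["conf"],2),P,"R",np.hypot(*d),"deg",np.degrees(np.arctan2(d[1],d[0])))
E
python3 look.py w2
```

```text
ee [ 0.4608 -0.0692  0.3606] ax 51.91125116717924 q [-0.3722 -0.0845  0.3959  1.6324  0.0327  1.5904 -0.6418] F [ 0.0162  0.591  -0.2943] t 4.7
wheel_top [392.  154.3] 0.78 [ 0.5406 -0.0587  0.237 ] R 0.004316841077990306 deg 94.66930910855974
plate_face [325.2 209.3] 0.57 [ 0.467  -0.0701  0.19  ] R 0.07430089773695227 deg -174.51474685266942
plate_mid [323.4 205.5] 0.56 [ 0.468  -0.0662  0.19  ] R 0.07311854118171804 deg -177.5179761770201
```

View pics/w2.png

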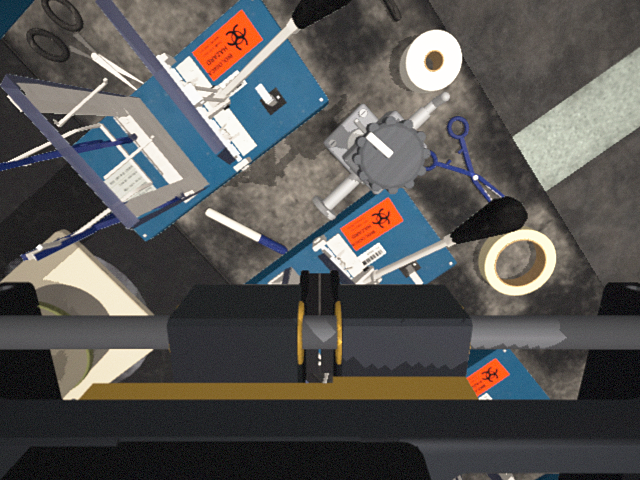

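The wrist view shows the wheel centre at about (391,153), the tab's outer end at (367,135) toward the pointer side, and the plate at (325,208). I'll descend beside the rim, above the plate, and approach.

Emit:
drive_tool --moves '[[[0,0,0.035,0,0,0,0],[0,0,0.04,0,0,0,0],[0,0,0.04,0,0,0,0],[0,0,0.023,0,0,0,0],[0.007,0.007,0,0,0,0,0],[0.007,0.007,0,0,0,0,0],[0.004,0.004,0,0,0,0,0],[0,0,0,0,0,0,0]]]'

```text
time: 5.8
ee_pos: [0.4885, -0.0674, 0.2258]
eef_rot: [0.9, 0.436, 0.001, 0.001]
ft_force: [-0.1, 0.8, -0.6]
width: 0.0003
grip_force: 0.0
```

Emit:
drive_tool --moves '[[[0.0015,0.0015,0,0,0,0,0],[0.0015,0.0015,0,0,0,0,0]]]'

```text
time: 6.0
ee_pos: [0.4913, -0.0672, 0.225]
eef_rot: [0.9, 0.436, 0.0, 0.0]
ft_force: [-0.1, -0.3, 0.4]
width: 0.0007
grip_force: 0.0
```

Emit:
drive_tool --moves '[[[0.0015,0.0015,0,0,0,0,0],[0,0,0,0,0,0,0]]]'

```text
time: 6.2
ee_pos: [0.4933, -0.0669, 0.2246]
eef_rot: [0.9, 0.436, 0.0, -0.0]
ft_force: [-0.2, -0.0, 0.1]
width: 0.0006
grip_force: 0.0
```

Emit:
drive_tool --moves '[[[0.0015,0.0015,0,0,0,0,0],[0,0,0,0,0,0,0]]]'

```text
time: 6.4
ee_pos: [0.4954, -0.0666, 0.2245]
eef_rot: [0.9, 0.436, 0.0, -0.0]
ft_force: [1.1, 1.1, -0.2]
width: 0.0003
grip_force: 0.0
```

Emit:
drive_tool --moves '[[[0.0015,0.0015,0,0,0,0,0],[0,0,0,0,0,0,0]]]'

```text
time: 6.6
ee_pos: [0.4975, -0.0664, 0.2245]
eef_rot: [0.9, 0.436, -0.0, 0.0]
ft_force: [-1.4, 0.2, -0.5]
width: 0.0003
grip_force: 0.0
```

Emit:
drive_tool --moves '[[[0.0015,0.0015,0,0,0,0,0],[0,0,0,0,0,0,0]]]'

```text
time: 6.8
ee_pos: [0.4988, -0.0666, 0.2242]
eef_rot: [0.9, 0.436, -0.001, -0.0]
ft_force: [-4.1, -1.9, 0.8]
width: 0.0003
grip_force: 1.9
```

Contact at TCP radius ≈ 42 mm. First trial arc.

Emit:
drive_tool --moves '[[[-0.003,0.0042,0,0,0,-0.12,0],[-0.0034,0.0038,0,0,0,-0.12,0],[-0.0034,0.0038,0,0,0,-0.12,0],[-0.0034,0.0038,0,0,0,-0.12,0],[-0.0034,0.0038,0,0,0,-0.12,0],[-0.0034,0.0038,0,0,0,-0.12,0]]]'

```text
time: 7.4
ee_pos: [0.5137, -0.0926, 0.2244]
eef_rot: [0.687, 0.727, 0.0, -0.0]
ft_force: [-1.4, 0.6, 0.7]
width: 0.0011
grip_force: 0.8
```

```bash
python3 look.py w3; python3 -c "
import cv2;a=cv2.imread('pics/w3.png')[0:330,100:640];cv2.imwrite('pics/w3c.png',cv2.resize(a,(800,489)))"
```

```text
ee [ 0.5137 -0.0926  0.2244] ax 93.27874649948936 q [-0.3     0.097   0.4207  1.7495 -0.0417  1.3041  0.1871] F [-1.383   0.6243  0.7459] t 7.4
wheel_top [383.2 240.5] 0.8 [ 0.5404 -0.0603  0.237 ] R 0.002718088062422111 deg 102.66467395203232
tab_tip [343.8 196.2] 0.58 [ 0.5215 -0.0412  0.241 ] R 0.029286262164891594 deg 131.75152693914367
pointer_tip [371.5 145.5] 0.84 [ 0.5355 -0.0218  0.208 ] R 0.04156237317568211 deg 97.54358921277279
plate_face [235.8 220.3] 0.64 [ 0.466  -0.0677  0.19  ] R 0.07517435220216342 deg -176.45310316283866
plate_mid [237.9 220.9] 0.61 [ 0.4671 -0.0679  0.19  ] R 0.07401815000669167 deg -176.17894108537368
```

View pics/w3c.png

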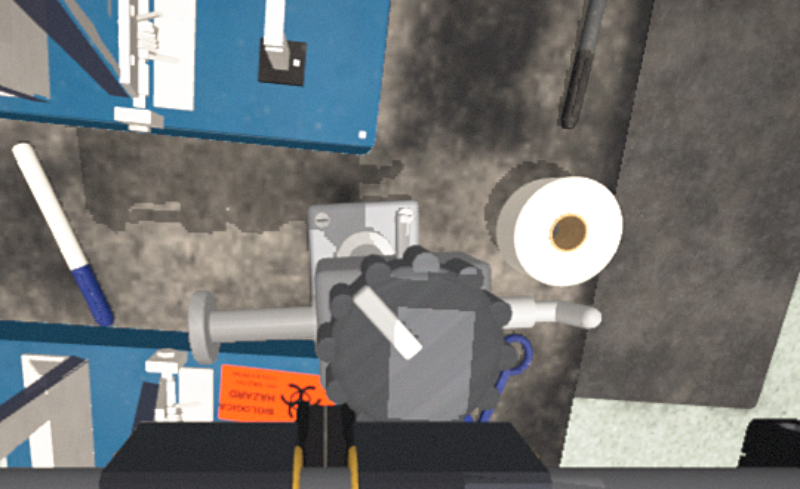

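It works: the tab moved from about 98° to about 133°, with the pointer at 97.5°. I'll finish this stroke, back off and return.

Emit:
drive_tool --moves '[[[-0.0038,0.0045,0,0,0,-0.14,0],[-0.0038,0.0045,0,0,0,-0.14,0],[-0.0071,-0.0071,0,0,0,0,0],[0.0055,-0.0048,0,0,0,0.14,0],[0.0055,-0.0048,0,0,0,0.14,0],[0.0055,-0.0048,0,0,0,0.14,0],[0.0055,-0.0048,0,0,0,0.14,0],[0.0055,-0.0048,0,0,0,0.14,0],[0.0055,-0.0048,0,0,0,0.14,0],[0.0055,-0.0048,0,0,0,0.14,0]]]'

```text
time: 8.7
ee_pos: [0.4897, -0.0689, 0.2247]
eef_rot: [0.898, 0.44, 0.0, 0.0]
ft_force: [-0.5, -0.1, 0.6]
width: 0.0003
grip_force: 0.0
```

Emit:
drive_tool --moves '[[[0.0055,-0.0048,0,0,0,0.14,0],[0.0055,-0.0048,0,0,0,0.14,0],[0.0055,-0.0048,0,0,0,0.14,0],[0.0055,-0.0048,0,0,0,0.14,0],[0.0055,-0.0048,0,0,0,0.14,0],[0.0055,-0.0048,0,0,0,0.14,0],[0.0055,-0.0048,0,0,0,0.14,0],[0,0,0,0,0,0,0]]]'

```text
time: 9.5
ee_pos: [0.5071, -0.0222, 0.2246]
eef_rot: [0.999, -0.032, 0.0, -0.0]
ft_force: [-0.8, -0.2, -0.6]
width: 0.0005
grip_force: 0.0
```

```bash
sed -i 's/\.541,-\.063/.5405,-.0605/' look.py; python3 look.py w4 | cut -c1-170; python3 - <<'E'
from h import *
p=np.array(r.read_state()["ee_pos"])[:2]-[.5405,-.0605];print(np.hypot(*p),np.degrees(np.arctan2(p[1],p[0]))%360)
E
```

```text
ee [ 0.5071 -0.0222  0.2246] ax -3.652939913011948 q [-0.4181  0.0613  0.3903  1.7828 -0.0243  1.3018 -1.6565] F [-0.755  -0.2153 -0.5594] t 9.5
wheel_top [404.6 229.3] 0.83 [ 0.5405 -0.0606  0.237 ] R 9.987208603824206e-05 deg -114.5127346290999
tab_tip [376.2 283.2] 0.68 [ 0.5178 -0.0473  0.241 ] R 0.02624970117944113 deg 149.8378815415846
pointer_tip [317.4 228. ] 0.89 [ 0.5353 -0.0224  0.208 ] R 0.038401101317939335 deg 97.71589571328072
plate_face [77.7 53.6] 0.37 [0.6274 0.0905 0.19  ] R 0.17424832698280918 deg 60.096098701951156
0.05051653976483786 131.8122080321069
```

Wheel centre (0.5405, -0.0605) and pointer at 97.7° are confirmed. The tab is at 150°, so the wheel is about 52° loose. Next full stroke.

Emit:
drive_tool --moves '[[[0.0067,0.0067,0,0,0,0,0],[-0.0038,0.0045,0,0,0,-0.14,0],[-0.0038,0.0045,0,0,0,-0.14,0],[-0.0038,0.0045,0,0,0,-0.14,0],[-0.0038,0.0045,0,0,0,-0.14,0],[-0.0038,0.0045,0,0,0,-0.14,0],[-0.0038,0.0045,0,0,0,-0.14,0],[-0.0038,0.0045,0,0,0,-0.14,0],[-0.0038,0.0045,0,0,0,-0.14,0]]]'

```text
time: 10.7
ee_pos: [0.501, -0.0733, 0.2246]
eef_rot: [0.861, 0.509, -0.0, -0.001]
ft_force: [-4.1, 0.1, 2.5]
width: 0.0003
grip_force: 2.0
```

Emit:
drive_tool --moves '[[[-0.0038,0.0045,0,0,0,-0.14,0],[-0.0038,0.0045,0,0,0,-0.14,0],[-0.0038,0.0045,0,0,0,-0.14,0],[-0.0038,0.0045,0,0,0,-0.14,0],[-0.0038,0.0045,0,0,0,-0.14,0],[-0.0038,0.0045,0,0,0,-0.14,0]]]'

```text
time: 11.3
ee_pos: [0.5239, -0.0995, 0.2243]
eef_rot: [0.578, 0.816, -0.0, -0.0]
ft_force: [-1.5, 0.7, 0.7]
width: 0.0001
grip_force: 0.8
```

```bash
cat >> look.py <<'E'
p=np.array(st["ee_pos"])[:2]-C;print("TCP R",np.hypot(*p),"th",np.degrees(np.arctan2(p[1],p[0]))%360)
E
python3 look.py w5 0.001| cut -c1-170
```

```text
ee [ 0.5239 -0.0995  0.2243] ax 109.34909517237948 q [-0.2589  0.1247  0.3953  1.7207 -0.0496  1.307   0.4844] F [-1.5468  0.672   0.7077] t 11.3
wheel_top [383.4 236.3] 0.66 [ 0.5399 -0.0592  0.238 ] R 0.0013971916926590832 deg 116.13671126618983
pointer_tip [392.8 143.4] 0.87 [ 0.5347 -0.0213  0.208 ] R 0.0396106994777641 deg 98.35460239908927
plate_face [233.5 178.8] 0.95 [ 0.4639 -0.0669  0.19  ] R 0.0769069171625971 deg -175.26297034362022
plate_mid [238.9 178.2] 0.96 [ 0.4665 -0.0656  0.19  ] R 0.0741349624548081 deg -176.08301422271026
TCP R 0.0423862858692752 th 246.89986977903817
```

Emit:
drive_tool --moves '[[[-0.0071,-0.0071,0,0,0,0,0],[0.0055,-0.0048,0,0,0,0.14,0],[0.0055,-0.0048,0,0,0,0.14,0],[0.0055,-0.0048,0,0,0,0.14,0],[0.0055,-0.0048,0,0,0,0.14,0],[0.0055,-0.0048,0,0,0,0.14,0],[0.0055,-0.0048,0,0,0,0.14,0],[0.0055,-0.0048,0,0,0,0.14,0]]]'

```text
time: 12.4
ee_pos: [0.4902, -0.0683, 0.2247]
eef_rot: [0.897, 0.442, 0.0, -0.0]
ft_force: [0.0, -0.1, 0.2]
width: 0.0005
grip_force: 0.0
```

Emit:
drive_tool --moves '[[[0.0055,-0.0048,0,0,0,0.14,0],[0.0055,-0.0048,0,0,0,0.14,0],[0.0055,-0.0048,0,0,0,0.14,0],[0.0055,-0.0048,0,0,0,0.14,0],[0.0055,-0.0048,0,0,0,0.14,0],[0.0055,-0.0048,0,0,0,0.14,0],[0.0055,-0.0048,0,0,0,0.14,0],[0,0,0,0,0,0,0]]]'

```text
time: 13.2
ee_pos: [0.5076, -0.0216, 0.2246]
eef_rot: [1.0, -0.03, 0.0, -0.0]
ft_force: [0.8, -0.4, 1.6]
width: 0.0006
grip_force: 0.0
```

```bash
python3 look.py w6 0.001| cut -c1-170
```

```text
ee [ 0.5076 -0.0216  0.2246] ax -3.431284084958578 q [-0.4021  0.0628  0.3728  1.7808 -0.0239  1.302  -1.6543] F [ 0.7782 -0.3667  1.6194] t 13.2
wheel_top [405.  231.5] 0.96 [ 0.5404 -0.0598  0.238 ] R 0.0006591679499916275 deg 97.87358493993311
tab_tip [467.7 227.7] 0.68 [ 0.5417 -0.0849  0.242 ] R 0.024478574540474383 deg -87.15591958158053
pointer_tip [316.1 229.9] 0.68 [ 0.5349 -0.021   0.208 ] R 0.03985672276436782 deg 98.12872689807102
TCP R 0.050923423182274975 th 130.2297825497514
```

The wheel is about 175° loose, with the tab at 273°. Next stroke, raised 3 mm to follow the wheel.

Emit:
drive_tool --moves '[[[0.0067,0.0067,-0.003,0,0,0,0],[-0.0038,0.0045,0,0,0,-0.14,0],[-0.0038,0.0045,0,0,0,-0.14,0],[-0.0038,0.0045,0,0,0,-0.14,0],[-0.0038,0.0045,0,0,0,-0.14,0],[-0.0038,0.0045,0,0,0,-0.14,0],[-0.0038,0.0045,0,0,0,-0.14,0],[-0.0038,0.0045,0,0,0,-0.14,0],[-0.0038,0.0045,0,0,0,-0.14,0],[-0.0038,0.0045,0,0,0,-0.14,0]]]'

```text
time: 14.5
ee_pos: [0.5034, -0.0784, 0.2276]
eef_rot: [0.823, 0.568, -0.001, -0.001]
ft_force: [-3.4, 0.7, 0.6]
width: 0.0002
grip_force: 1.8
```

Emit:
drive_tool --moves '[[[-0.0038,0.0045,0,0,0,-0.14,0],[-0.0038,0.0045,0,0,0,-0.14,0],[-0.0038,0.0045,0,0,0,-0.14,0],[-0.0038,0.0045,0,0,0,-0.14,0],[-0.0038,0.0045,0,0,0,-0.14,0],[-0.0071,-0.0071,0,0,0,0,0],[0.0055,-0.0048,0,0,0,0.14,0],[0.0055,-0.0048,0,0,0,0.14,0],[0.0055,-0.0048,0,0,0,0.14,0],[0.0055,-0.0048,0,0,0,0.14,0]]]'

```text
time: 15.5
ee_pos: [0.4979, -0.0889, 0.2277]
eef_rot: [0.786, 0.618, 0.0, 0.0]
ft_force: [-0.1, -0.0, -0.4]
width: 0.0004
grip_force: 0.0
```

Emit:
drive_tool --moves '[[[0.0055,-0.0048,0,0,0,0.14,0],[0.0055,-0.0048,0,0,0,0.14,0],[0.0055,-0.0048,0,0,0,0.14,0],[0.0055,-0.0048,0,0,0,0.14,0],[0.0055,-0.0048,0,0,0,0.14,0],[0.0055,-0.0048,0,0,0,0.14,0],[0.0055,-0.0048,0,0,0,0.14,0],[0.0055,-0.0048,0,0,0,0.14,0],[0.0055,-0.0048,0,0,0,0.14,0],[0.0055,-0.0048,0,0,0,0.14,0]]]'

```text
time: 16.5
ee_pos: [0.5079, -0.022, 0.2278]
eef_rot: [0.999, -0.034, 0.0, -0.0]
ft_force: [0.9, -1.0, -0.3]
width: 0.0006
grip_force: 0.0
```

```bash
python3 look.py w7 0.002| cut -c1-170
```

```text
ee [ 0.5079 -0.022   0.2278] ax -3.8977096553604986 q [-0.3862  0.0617  0.3566  1.7748 -0.0223  1.3086 -1.6633] F [ 0.8533 -1.0118 -0.3402] t 16.5
wheel_top [402.  232.5] 0.81 [ 0.5393 -0.0597  0.239 ] R 0.0014195152934099989 deg 146.5034563007594
tab_tip [366.6 185.7] 0.65 [ 0.5615 -0.0445  0.243 ] R 0.026426456335991402 deg 37.32042650348727
pointer_tip [315.3 228.5] 0.71 [ 0.535  -0.0212  0.208 ] R 0.03965564784992572 deg 97.9480441358351
plate_face [185.6  43.1] 0.72 [0.6304 0.0371 0.19  ] R 0.1327199959100373 deg 47.3619916831409
TCP R 0.0504347056573549 th 130.298135765775
```

About 299° loose. Two more full strokes.

Emit:
drive_tool --moves '[[[0.0067,0.0067,0,0,0,0,0],[-0.0038,0.0045,0,0,0,-0.14,0],[-0.0038,0.0045,0,0,0,-0.14,0],[-0.0038,0.0045,0,0,0,-0.14,0],[-0.0038,0.0045,0,0,0,-0.14,0],[-0.0038,0.0045,0,0,0,-0.14,0],[-0.0038,0.0045,0,0,0,-0.14,0],[-0.0038,0.0045,0,0,0,-0.14,0],[-0.0038,0.0045,0,0,0,-0.14,0],[-0.0038,0.0045,0,0,0,-0.14,0]]]'

```text
time: 17.8
ee_pos: [0.5033, -0.0782, 0.2276]
eef_rot: [0.823, 0.568, -0.001, -0.001]
ft_force: [-6.6, -0.3, 4.2]
width: 0.0002
grip_force: 3.3
```

Emit:
drive_tool --moves '[[[-0.0038,0.0045,0,0,0,-0.14,0],[-0.0038,0.0045,0,0,0,-0.14,0],[-0.0038,0.0045,0,0,0,-0.14,0],[-0.0038,0.0045,0,0,0,-0.14,0],[-0.0038,0.0045,0,0,0,-0.14,0],[-0.0071,-0.0071,0,0,0,0,0],[0.0055,-0.0048,0,0,0,0.14,0],[0.0055,-0.0048,0,0,0,0.14,0],[0.0055,-0.0048,0,0,0,0.14,0],[0.0055,-0.0048,0,0,0,0.14,0]]]'

```text
time: 18.8
ee_pos: [0.4982, -0.0883, 0.2276]
eef_rot: [0.786, 0.618, 0.0, 0.0]
ft_force: [-0.1, 0.1, 0.5]
width: 0.0007
grip_force: 0.0
```

Emit:
drive_tool --moves '[[[0.0055,-0.0048,0,0,0,0.14,0],[0.0055,-0.0048,0,0,0,0.14,0],[0.0055,-0.0048,0,0,0,0.14,0],[0.0055,-0.0048,0,0,0,0.14,0],[0.0055,-0.0048,0,0,0,0.14,0],[0.0055,-0.0048,0,0,0,0.14,0],[0.0055,-0.0048,0,0,0,0.14,0],[0.0055,-0.0048,0,0,0,0.14,0],[0.0055,-0.0048,0,0,0,0.14,0],[0.0055,-0.0048,0,0,0,0.14,0]]]'

```text
time: 19.8
ee_pos: [0.5082, -0.0215, 0.2277]
eef_rot: [0.999, -0.034, 0.0, -0.0]
ft_force: [0.5, -0.0, 0.3]
width: 0.0007
grip_force: 0.0
```

```bash
python3 look.py w8 0.003| cut -c1-170
```

```text
ee [ 0.5082 -0.0215  0.2277] ax -3.887865077120121 q [-0.3708  0.0629  0.3395  1.7734 -0.0217  1.3086 -1.665 ] F [ 0.5    -0.0299  0.3292] t 19.8
wheel_top [405.9 231.2] 0.66 [ 0.5405 -0.0606  0.24  ] R 7.505817431031488e-05 deg -99.62520774186927
tab_tip [382.6 285.5] 0.74 [ 0.5175 -0.0494  0.244 ] R 0.025549247438535063 deg 154.3032362241816
pointer_tip [315.  230.2] 0.8 [ 0.5345 -0.0204  0.208 ] R 0.04052578096345789 deg 98.54053863417006
plate_face [186.3  42.5] 0.21 [0.631  0.0373 0.19  ] R 0.13322037681589163 deg 47.23525632369505
TCP R 0.050653363194190754 th 129.5750906989098
```

Emit:
drive_tool --moves '[[[0.0067,0.0067,-0.001,0,0,0,0],[-0.0038,0.0045,0,0,0,-0.14,0],[-0.0038,0.0045,0,0,0,-0.14,0],[-0.0038,0.0045,0,0,0,-0.14,0],[-0.0038,0.0045,0,0,0,-0.14,0],[-0.0038,0.0045,0,0,0,-0.14,0],[-0.0038,0.0045,0,0,0,-0.14,0],[-0.0038,0.0045,0,0,0,-0.14,0],[-0.0038,0.0045,0,0,0,-0.14,0],[-0.0038,0.0045,0,0,0,-0.14,0]]]'

```text
time: 21.1
ee_pos: [0.5036, -0.0776, 0.2287]
eef_rot: [0.823, 0.568, -0.001, -0.001]
ft_force: [-8.5, -0.2, 4.0]
width: 0.0004
grip_force: 3.9
```

Emit:
drive_tool --moves '[[[-0.0038,0.0045,0,0,0,-0.14,0],[-0.0038,0.0045,0,0,0,-0.14,0],[-0.0038,0.0045,0,0,0,-0.14,0],[-0.0038,0.0045,0,0,0,-0.14,0],[-0.0038,0.0045,0,0,0,-0.14,0],[-0.0071,-0.0071,0,0,0,0,0],[0.0055,-0.0048,0,0,0,0.14,0],[0.0055,-0.0048,0,0,0,0.14,0],[0.0055,-0.0048,0,0,0,0.14,0],[0.0055,-0.0048,0,0,0,0.14,0]]]'

```text
time: 22.1
ee_pos: [0.4987, -0.0876, 0.2287]
eef_rot: [0.786, 0.618, 0.0, 0.0]
ft_force: [0.2, -0.3, 0.4]
width: 0.0005
grip_force: 0.0
```

Emit:
drive_tool --moves '[[[0.0055,-0.0048,0,0,0,0.14,0],[0.0055,-0.0048,0,0,0,0.14,0],[0.0055,-0.0048,0,0,0,0.14,0],[0.0055,-0.0048,0,0,0,0.14,0],[0.0055,-0.0048,0,0,0,0.14,0],[0.0055,-0.0048,0,0,0,0.14,0],[0.0055,-0.0048,0,0,0,0.14,0],[0.0055,-0.0048,0,0,0,0.14,0],[0.0055,-0.0048,0,0,0,0.14,0],[0.0055,-0.0048,0,0,0,0.14,0]]]'

```text
time: 23.1
ee_pos: [0.5087, -0.0207, 0.2287]
eef_rot: [0.999, -0.034, 0.0, -0.0]
ft_force: [-0.7, -0.0, -0.1]
width: 0.0006
grip_force: 0.0
```

```bash
python3 look.py w9 0.0045| cut -c1-170
```

```text
ee [ 0.5087 -0.0207  0.2287] ax -3.880134720009593 q [-0.3559  0.0635  0.3225  1.7701 -0.021   1.3107 -1.6671] F [-0.7166 -0.0099 -0.1026] t 23.1
wheel_top [78.2 57.8] 0.63 [0.6177 0.0635 0.2415] R 0.14608266305558051 deg 58.109037626185845
tab_tip [465.8 222.3] 0.84 [ 0.5445 -0.0837  0.2455] R 0.02354596406361706 deg -80.24338183102931
pointer_tip [319.1 229. ] 0.94 [ 0.5352 -0.0219  0.208 ] R 0.03899165279470161 deg 97.88122251748493
TCP R 0.0509121298088427 th 128.66465448428235
```

About 542° loose, with 178° to go. One more full stroke, then a partial one.

Emit:
drive_tool --moves '[[[0.0067,0.0067,-0.001,0,0,0,0],[-0.0038,0.0045,0,0,0,-0.14,0],[-0.0038,0.0045,0,0,0,-0.14,0],[-0.0038,0.0045,0,0,0,-0.14,0],[-0.0038,0.0045,0,0,0,-0.14,0],[-0.0038,0.0045,0,0,0,-0.14,0],[-0.0038,0.0045,0,0,0,-0.14,0],[-0.0038,0.0045,0,0,0,-0.14,0],[-0.0038,0.0045,0,0,0,-0.14,0],[-0.0038,0.0045,0,0,0,-0.14,0]]]'

```text
time: 24.4
ee_pos: [0.5036, -0.0772, 0.2296]
eef_rot: [0.823, 0.568, -0.001, -0.001]
ft_force: [-10.2, -1.6, 4.2]
width: 0.0005
grip_force: 4.7
```

Emit:
drive_tool --moves '[[[-0.0038,0.0045,0,0,0,-0.14,0],[-0.0038,0.0045,0,0,0,-0.14,0],[-0.0038,0.0045,0,0,0,-0.14,0],[-0.0038,0.0045,0,0,0,-0.14,0],[-0.0038,0.0045,0,0,0,-0.14,0],[-0.0071,-0.0071,0,0,0,0,0],[0.0055,-0.0048,0,0,0,0.14,0],[0.0055,-0.0048,0,0,0,0.14,0],[0.0055,-0.0048,0,0,0,0.14,0],[0.0055,-0.0048,0,0,0,0.14,0]]]'

```text
time: 25.4
ee_pos: [0.4992, -0.0869, 0.2297]
eef_rot: [0.786, 0.618, 0.0, 0.0]
ft_force: [0.3, -0.1, -0.0]
width: 0.0001
grip_force: 0.0
```

Emit:
drive_tool --moves '[[[0.0055,-0.0048,0,0,0,0.14,0],[0.0055,-0.0048,0,0,0,0.14,0],[0.0055,-0.0048,0,0,0,0.14,0],[0.0055,-0.0048,0,0,0,0.14,0],[0,0,0,0,0,0,0]]]'

```text
time: 25.9
ee_pos: [0.4916, -0.0581, 0.2297]
eef_rot: [0.925, 0.379, 0.0, -0.0]
ft_force: [-0.5, 0.0, -0.5]
width: 0.0005
grip_force: 0.0
```

```bash
python3 look.py w10 0.0055| cut -c1-170; python3 -c "
import cv2;a=cv2.imread('pics/w10.png')[60:360,200:600];cv2.imwrite('pics/w10c.png',cv2.resize(a,(800,600)))"
```

```text
ee [ 0.4916 -0.0581  0.2297] ax 44.563112632281054 q [-0.2875  0.0294  0.3217  1.8015 -0.0101  1.3118 -0.7564] F [-0.4779  0.0096 -0.4642] t 25.9
wheel_top [402.3 234.6] 0.88 [ 0.5408 -0.0601  0.2425] R 0.0005031828576274979 deg 52.852023418609846
tab_tip [413.  176.9] 0.92 [ 0.5601 -0.0435  0.2465] R 0.025929180023173532 deg 40.84280226038417
pointer_tip [329.3 172.6] 0.88 [ 0.5352 -0.0224  0.208 ] R 0.038420725636938026 deg 97.94625128827848
plate_face [423.2  59.4] 0.61 [ 0.6082 -0.0179  0.19  ] R 0.07999183315909318 deg 32.17733473669406
plate_mid [494.3 185.2] 0.41 [ 0.594  -0.0953  0.19  ] R 0.06379090199494586 deg -33.060414558912164
TCP R 0.04899449799921575 th 177.2380195613351
```

View pics/w10c.png

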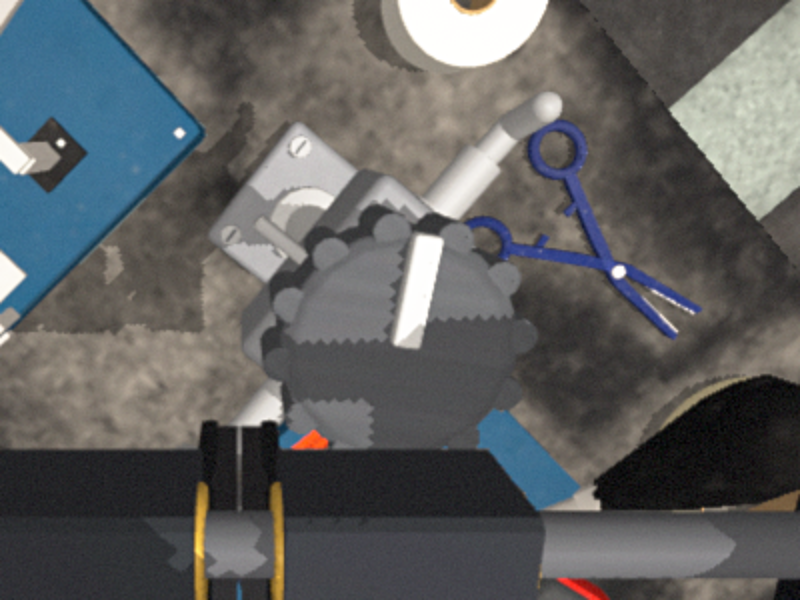

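The picture shows the tab end at crop (428,240), about 41°, and the pointer at crop (255,225), about 98°. That leaves 57° to go.

Emit:
drive_tool --moves '[[[0.0055,0.0055,0,0,0,0,0],[-0.0038,0.0045,0,0,0,-0.14,0],[-0.0038,0.0045,0,0,0,-0.14,0],[-0.0038,0.0045,0,0,0,-0.14,0],[-0.0038,0.0045,0,0,0,-0.14,0],[-0.0038,0.0045,0,0,0,-0.14,0],[0,0,0,0,0,0,0]]]'

```text
time: 26.9
ee_pos: [0.5092, -0.0866, 0.229]
eef_rot: [0.736, 0.677, -0.001, -0.001]
ft_force: [-5.3, -2.5, -0.2]
width: 0.0004
grip_force: 2.7
```

```bash
python3 look.py w11 0.006| cut -c1-170
```

```text
ee [ 0.5092 -0.0866  0.229 ] ax 85.15716664897054 q [-0.2332  0.0831  0.3329  1.7503 -0.0271  1.3152  0.021 ] F [-5.3041 -2.4647 -0.2163] t 26.9
wheel_top [383.8 242.1] 0.89 [ 0.5402 -0.0586  0.243 ] R 0.001934466719145189 deg 100.12127941387963
tab_tip [406.3 188.4] 0.65 [ 0.5493 -0.0353  0.247 ] R 0.026657355779378597 deg 70.76078793948902
pointer_tip [359.2 150.4] 0.79 [ 0.5352 -0.0217  0.208 ] R 0.03919597839453553 deg 97.825625988431
plate_face [239.7 240.9] 0.67 [ 0.4645 -0.0688  0.19  ] R 0.07641354540504772 deg -173.78714005697069
plate_mid [243.1 241.6] 0.6 [ 0.4665 -0.0694  0.19  ] R 0.07457152771993222 deg -173.17390101407995
TCP R 0.04073850701488029 th 219.80817489044264
```

Emit:
drive_tool --moves '[[[-0.0038,0.0044,0,0,0,-0.14,0],[-0.0038,0.0044,0,0,0,-0.14,0],[-0.0038,0.0044,0,0,0,-0.14,0],[0,0,0,0,0,0,0]]]'

```text
time: 27.6
ee_pos: [0.5234, -0.097, 0.2292]
eef_rot: [0.581, 0.814, -0.001, -0.0]
ft_force: [-3.2, -4.0, 1.5]
width: 0.0005
grip_force: 2.5
```

```bash
python3 look.py w12 0.006| cut -c1-170;python3 -c "
import cv2;a=cv2.imread('pics/w12.png')[60:360,200:600];cv2.imwrite('pics/w12c.png',cv2.resize(a,(800,600)))"
```

```text
ee [ 0.5234 -0.097   0.2292] ax 108.99281351452694 q [-0.2007  0.119   0.3247  1.7128 -0.0379  1.317   0.4629] F [-3.1604 -4.004   1.4694] t 27.6
wheel_top [381.2 239.6] 0.89 [ 0.5392 -0.0585  0.243 ] R 0.002333029188772092 deg 122.71608491861451
tab_tip [400.6 184.5] 0.71 [ 0.5369 -0.0335  0.247 ] R 0.027229246288703105 deg 97.6127078588565
pointer_tip [390.2 149.7] 0.66 [ 0.5356 -0.0221  0.208 ] R 0.03872959535936844 deg 97.23850414269107
plate_face [402.5 186. ] 0.36 [ 0.5532 -0.0382  0.19  ] R 0.025713955488400483 deg 60.28280005586319
plate_mid [242.4 186.6] 0.67 [ 0.4685 -0.0677  0.19  ] R 0.07232694102606817 deg -174.29057159791677
TCP R 0.04036492649999606 th 244.87685360016764
```

View pics/w12c.png

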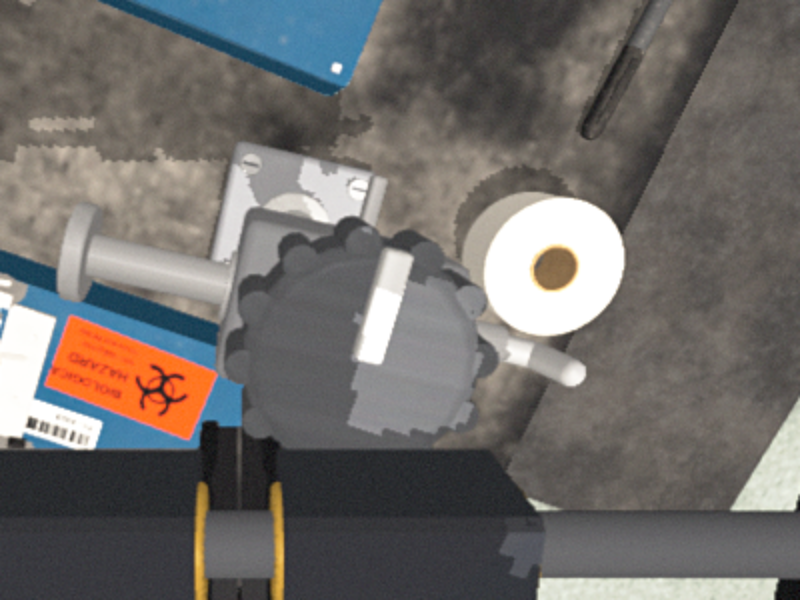

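The tab runs from crop (368,360) to (398,252) and the pointer's tip is at crop (379,180). I'll compare the angles.

```bash
python3 - <<'E'
from h import *
st=r.read_state()
f=lambda x,y,z: at_z("wrist",(200+x/2,60+y/2),z,st)[:2]
ang=lambda d: np.degrees(np.arctan2(d[1],d[0]))
i=f(368,360,.246);o=f(398,253,.247);p=f(378,181,.206)
print(i,o,p,ang(o-i))
for C in ([.5405,-.0605],[.5395,-.059],[.5405,-.059]): print(ang(o-C),ang(p-C))
E
```

```text
[ 0.53968191 -0.05752017] [ 0.53681737 -0.03434327] [ 0.53592005 -0.02249231] 97.04570776089113
98.0140489749989 96.87104476055579
96.20930367007054 95.60052489786798
98.49467268623964 97.15049154418374
```

The tab and pointer agree within about 1°. I'll back off, rise and go behind the plate.

Emit:
drive_tool --moves '[[[-0.0071,-0.0071,0,0,0,0,0],[0,0,-0.02,0,0,0,0],[0,0,-0.03,0,0,0,0],[0,0,0,0,0,0.11,0],[0,0,0,0,0,0.11,0],[0.0142,-0.028,0,0,0,0,0],[0.0142,-0.028,0,0,0,0,0],[0.0142,-0.028,0,0,0,0,0],[0,0,0,0,0,0,0]]]'

```text
time: 28.8
ee_pos: [0.4287, -0.0708, 0.2801]
eef_rot: [0.667, 0.745, 0.001, -0.0]
ft_force: [0.1, -1.0, 0.2]
width: 0.0005
grip_force: 0.0
```

```bash
python3 look.py w13 0.006| cut -c1-170
```

```text
ee [ 0.4287 -0.0708  0.2801] ax 96.3087166513154 q [-0.2495 -0.142   0.2801  1.8494  0.0376  1.4273  0.1327] F [ 0.087  -1.0283  0.2242] t 28.8
wheel_top [509.  266.1] 0.74 [ 0.5413 -0.0595  0.243 ] R 0.0013040699648076692 deg 49.747073733826205
tab_tip [515.7 224.2] 0.98 [ 0.5362 -0.0332  0.247 ] R 0.027681378498934282 deg 98.97778630821918
pointer_tip [489.7 191.1] 0.91 [ 0.5365 -0.0211  0.208 ] R 0.03965236740948595 deg 95.8423171056393
plate_face [367.3 237. ] 0.79 [ 0.4645 -0.0662  0.19  ] R 0.07620610664005605 deg -175.74468966080832
plate_mid [369.2 240.9] 0.63 [ 0.4663 -0.069   0.19  ] R 0.07464966293913598 deg -173.4873299938457
TCP R 0.1122694291527876 th 185.25072754783855
```

Emit:
drive_tool --moves '[[[0,0,0.03,0,0,0,0],[0,0,0.03,0,0,0,0],[0,0,0.026,0,0,0,0],[0,0,0,0,0,0,0],[0,0.01,0,0,0,0,0],[0,0.01,0,0,0,0,0],[0,0.004,0,0,0,0,0],[0,0.004,0,0,0,0,0],[0,0.004,0,0,0,0,0]]]'

```text
time: 30.0
ee_pos: [0.4629, -0.0684, 0.1938]
eef_rot: [0.666, 0.746, 0.0, 0.0]
ft_force: [-2.0, -0.6, 1.1]
width: 0.0004
grip_force: 1.1
```

Emit:
drive_tool --moves '[[[0,0.004,0,0,0,0,0],[0,0.004,0,0,0,0,0],[0,0.004,0,0,0,0,0],[0,0.004,0,0,0,0,0],[0,0.004,0,0,0,0,0],[0,0.004,0,0,0,0,0]]]'

```text
time: 30.6
ee_pos: [0.4867, -0.0658, 0.1935]
eef_rot: [0.666, 0.746, -0.0, -0.0]
ft_force: [-1.8, -1.1, 0.8]
width: 0.0006
grip_force: 1.1
```

Emit:
drive_tool --moves '[[[0,0.003,0,0,0,0,0],[0,0.003,0,0,0,0,0],[0,0,0,0,0,0,0]]]'

```text
time: 30.9
ee_pos: [0.4928, -0.0649, 0.1935]
eef_rot: [0.666, 0.746, 0.0, 0.0]
ft_force: [-0.1, -0.6, -0.8]
width: 0.0005
grip_force: 0.0
```

Emit:
drive_tool --moves '[[[0,0.002,0,0,0,0,0],[0,0,0,0,0,0,0]]]'

```text
time: 31.1
ee_pos: [0.4942, -0.0647, 0.1934]
eef_rot: [0.666, 0.746, -0.0, -0.0]
ft_force: [-3.4, -1.1, 0.9]
width: 0.001
grip_force: 1.5
```

Emit:
drive_tool --moves '[[[0,0.0015,0,0,0,0,0],[0,0,0,0,0,0,0]]]'

```text
time: 31.3
ee_pos: [0.4943, -0.0647, 0.1934]
eef_rot: [0.667, 0.745, -0.001, -0.001]
ft_force: [-11.1, 0.4, 6.3]
width: 0.0004
grip_force: 5.5
```

The push ended on a hard stop: 11 N, no further motion, and the TCP where it should be. I'll back away and check.

Emit:
drive_tool --moves '[[[0,-0.01,0,0,0,0,0],[0,-0.025,0,0,0,0,0],[0,-0.03,0,0,0,0,0],[0,0,-0.03,0,0,0,0],[0,0,-0.04,0,0,0,0],[0,0,-0.04,0,0,0,0],[0,0,0,0,0,0,0]]]'

```text
time: 32.0
ee_pos: [0.4332, -0.072, 0.3088]
eef_rot: [0.666, 0.746, 0.003, 0.003]
ft_force: [-0.2, -0.1, -0.1]
width: 0.0005
grip_force: 0.0
```

```bash
python3 look.py w14 0.006| cut -c1-170;python3 -c "
import cv2;a=cv2.imread('pics/w14.png')[60:360,240:640];cv2.imwrite('pics/w14c.png',cv2.resize(a,(800,600)))"
```

```text
ee [ 0.4332 -0.072   0.3088] ax 96.41759379339538 q [-0.2538 -0.146   0.2825  1.7937  0.0397  1.4788  0.1346] F [-0.1564 -0.074  -0.1259] t 32.0
tab_tip [484.3 213. ] 0.94 [ 0.5367 -0.0353  0.247 ] R 0.025529210064294396 deg 98.60865068681419
pointer_tip [461.4 186.1] 0.63 [ 0.5347 -0.0244  0.208 ] R 0.036591695255375006 deg 99.11308005525582
plate_face [403.5 229. ] 0.73 [ 0.5033 -0.0659  0.19  ] R 0.03762839485428537 deg -171.7067334310567
plate_mid [409.2 225.8] 0.83 [ 0.5074 -0.0628  0.19  ] R 0.033194311644852675 deg -176.08462898239213
TCP R 0.10788386869076616 th 186.13707113775556
```

View pics/w14c.png

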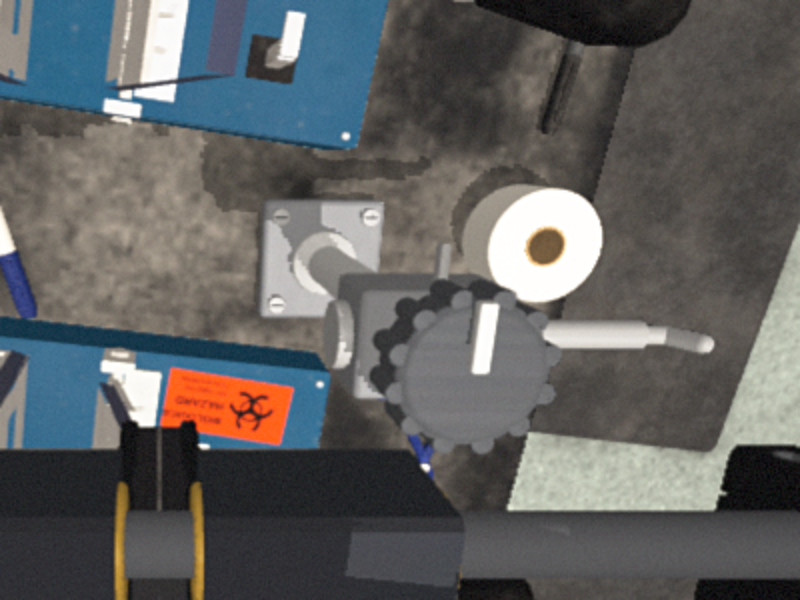

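The picture shows the plate against the head at crop (338,335), and the tab (outer end at crop (487,305)) lined up with the pointer at crop (444,255). The tab reads 98.6° and the pointer about 98°. The arm is clear, so I'm handing in.

```bash
python3 -c "
from bench import r
print(r.close_job())"
```

```text
the job is handed in; nothing more can be done
None
```

The wheel is loosened two full turns with its tab back at the pointer (within about 1–2° in the camera views), the rod's plate rests against the head, the arm is clear, and the job was handed in at about 32 s.

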